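Set a flat bar to its saw line and clamp it

ROBOT

A 6-joint arm with a two-finger parallel gripper is mounted at the origin on a cart in front of the work surface, level with it; the furniture and walls round the work are solid. World frame = base frame: x ahead of the robot, y to its left, z up, the work surface at z = 0. Lengths are in m, angles in rad, forces in N, time in s.
With the tool pointing down it reaches from about 0.375 to 0.975 m from the base axis. Payload 3.8 kg.
Tool frame: the origin (TCP) lies midway between the tips of the shut fingers; the grasp point (between the pads) lies 19 mm behind it; z points along the fingers, y is the line along which they close (so a half turn about z gives the same grasp; the last joint's range is limited). The gripper opens to 88 mm and grips with 3 to 60 N. Pads are 18 mm wide; open, the fingers measure 123 mm over their backs; the gripper's body (75 mm by 187 mm) begins 45 mm behind the grasp point.
Start: joints at [-1.278, 0.264, 1.604, -0, 1.274, -0.037], TCP at [0.219, -0.639, 0.239] pointing down, gripper open.
Joint ranges: [-2.63, 2.63], [-0.94, 2.18], [0.31, 2.57], [-1.31, 4.45], [0, 2.66], [-2.55, 2.55]. Speed limits (rad/s): [2.57, 2.57, 3.14, 3.14, 3.14, 3.14].

INTERFACE

Orientations are given as [roll, pitch, yaw] about the fixed x, y, z axes, in that order (R = Rz(yaw) Ry(pitch) Rx(roll)).
In Python, from workcell import ctrl gives the robot as it stands. Calls block until the motion is done:
- ctrl.move_pose(position, orientation): joint-space move of the TCP to a pose.
- ctrl.servo_line(position, rotation=None, vel=0.15): straight line of the TCP; rotation=None keeps the orientation; vel is the mean speed in m/s.
- ctrl.goto_joints(angles): joint-space move.
- ctrl.command_gripper(opening, strength=None): opening from 0.0 (shut) to 1.0 (fully open); strength is the grip in N (None keeps the last); returns when the fingers have stopped.
- ctrl.hold(seconds).
- ctrl.inverse_kinematics(position, orientation): joint angles nearest the present ones, or None.
- ctrl.camera(name): name is "side" or "top"; returns a dict with "color" (480x640x3 uint8, red, green, blue), "camera_matrix" (3x3 intrinsics, pixels), "R" (3x3) and "t" (3): a world point X has camera coordinates R X + t. Camera axes: x right, y down, z forward; pixel columns grow to the right and rows downward; lengths in m; the calibration is good to about 2 mm. A picture is of the moment at which its call begins. There is no depth.
A pose or a line that the arm cannot do raises ctrl.PlanningError and nothing moves.
- ctrl.sign_off(): hands the job in; it is judged then, once.
Readings, each from a call of its own:
- ctrl.current_time(): time.
- ctrl.current_q(): joint angles.
- ctrl.current_dq(): joint speeds.
- ctrl.current_effort(): joint torques, N m.
- ctrl.current_position(): TCP position.
- ctrl.current_eef_rot(): TCP orientation.
- ctrl.current_wrist_force(): force on the tool from outside, world axes, zero at the start.
- ctrl.current_wrist_torque(): the same for the moment, N m.
- ctrl.current_finger_gap(): opening from 0.0 (shut) to 1.0 (fully open).
- ctrl.current_grip_force(): force on a finger pad.
Only numpy, scipy, OpenCV 4.12 (cv2) and the standard library are available. Lean on these libraries where they do the work, as an engineer would, in place of code of your own. Each camera call takes 0.05 s, during which the arm holds its last target. There are 200 camera calls.

TASK

Set the steel flat bar up for sawing by pushing with the fingertips only; do not pinch or lift it. Push the bar flat against the bright fence of the dark steel block and slide it along the fence until its blue end hangs out over the block's front edge with the scribed line level with that edge (35 mm of overhang), then push the red clamp handle over and down as far as it goes, so that the clamp locks and its foot holds the bar there. Take the hand away and leave the other things on the bench where they are.

Things in the scene. Friction and masses are not known exactly. Their poses are not given: they have to be found in the camera images.
- saw_block: dark steel cut-off block bolted to the bench, 110 x 140 x 30 mm. x runs from its front edge (-x, towards the robot) to the back, z up. Origin: on its underside, midway along, straight below the fence's working face; it spans x -55 to 55, y -62 to 78 mm, top at z 30. Fence: bright aluminium strip on top, y 0 to 14, 12 mm high, its working face (y = 0) looking to -y, where the bar lies
- block_edge (a point): point on the block's top front edge (30 mm above the bench) in line with the fence's working face; axes as saw_block: y along the front edge, x square to it towards the back
- flat_bar: loose steel bar with two holes, 120 x 40 x 8 mm, about 0.3 kg, lying on the block. Origin: centre of its underside; x along it, the blue 35 mm end at -x (towards the front edge), z up. It starts back from the front edge (its back end may stick out behind the block), up to 0.1 rad askew, its middle 9 to 18 mm off the fence. Slides with a push of 2 to 3 N
- scribed_line (a point): middle of the scribed line across the bar's top, where the blue dye ends, 35 mm from the bar's blue end
- clamp_handle (a joint): toggle clamp handle, rad: 0 upright (open), 1.53 fully closed at a solid stop (nearly level, pointing to the block's +y, the side away from the bar). Closing it swings the clamp bar the other way, down onto the flat bar. It stays where it is left (0.1 to 0.2 N m to move it); the foot is squeezed from about 1.3 on, and past dead centre (1.48) it locks by itself
- handle_hinge (a point): hinge of the clamp handle, on the block at x -30, y 66 mm, 60 mm above the bench; the handle turns about the block's x axis. The clamp's bracket is 34 mm wide, y 20 to 76 mm, up to 62 mm above the bench
- handle_end (a point): point on the middle line of the red handle grip, 65 mm from the hinge; the grip is 16 mm thick and ends 85 mm from the hinge. At joint 0 the handle leans 3 degrees from upright towards the fence; the joint value is how far it has turned from there towards the block's +y
- clamp_bar: clamp bar with a rubber foot 15 mm across; origin at its hinge, 36 mm from the handle hinge on the fence's side. Open it stands up between fence and handle, its tip about 105 mm above the bench; closed, the foot presses on the flat bar at saw_block x -30, y -20 mm
- marker: black marker pen lying on the bench, 122 x 14 x 14 mm, to be left alone; origin at the centre of its underside
- seal_tape: roll of thread seal tape lying flat on the bench, 49 mm across, 14 mm high, to be left alone; origin at the centre of its underside
- conduit_body_b: grey cast conduit body lying on the bench, 36 x 130 x 39 mm, to be left alone; origin at the centre of its underside

How it is judged:
On the way, in this order (a step that is already met when the one before it is completed fails the run):
1. the bar lies flat against the fence with its scribed line level with the block's front edge, the clamp still open (x of scribed_line in the frame of block_edge between -0.005 and 0.005 m and y of scribed_line in the frame of block_edge above -0.024 m and angle between the x axis of flat_bar and the x axis of saw_block, either way round below 0.04 rad and value of joint clamp_handle below 1 rad), for 0.2 s.
2. the clamp is swung shut and its foot presses on the bar (value of joint clamp_handle above 1.45 rad and contact force between clamp_bar and flat_bar above 5 N), for 0.2 s.
At the end, for the whole second after the job is handed in: The flat bar lies flat on the block, against the fence (within 4 mm, square to 0.04 rad), its scribed line level with the block's front edge within 5 mm; the clamp handle is fully down (joint above 1.45 rad) and the clamp's foot presses on the bar with more than 5 N (all of step 2 and x of scribed_line in the frame of block_edge between -0.005 and 0.005 m and y of scribed_line in the frame of block_edge above -0.024 m and angle between the x axis of flat_bar and the x axis of saw_block, either way round below 0.04 rad and angle between flat_bar's own z axis and vertical below 0.04 rad and height (world z) of flat_bar between 0.027 and 0.033 m and linear speed of flat_bar below 0.01 m/s); the robot touches nothing.
It fails at once if the flat bar is lifted, tipped or dropped off the block (height (world z) of flat_bar above 0.038 m or height (world z) of flat_bar below 0.024 m or angle between flat_bar's own z axis and vertical above 0.12 rad).
It fails at once if a bystander (marker, seal tape, conduit body) is moved (distance of any of marker, seal_tape, conduit_body_b from where it was at the start of the episode above 0.02 m).
It fails at once if the flat bar is pinched or shoved hard (over 40 N between fingers and bar) (contact force between the fingers and flat_bar above 40 N).
It also fails if it takes over 67 s, if anything falls off the work surface, if the arm or the gripper's body presses on something with over 40 N, if the wrist force passes 120 N, or if a joint passes its speed limit or range.

## Working session

There is one attempt and no reset: what is moved stays moved. The work goes in short steps, each a Python script; the robot and the scene stay as the last script left them, time stands still between calls to the robot, and variables do not carry over. Pictures are saved under pics/ and viewed, at most 10 in all, crops included, and the job is handed in when it is done.

```bash
mkdir -p pics; ls
python3 - <<'E'
from workcell import ctrl
import cv2
for n in("top","side"):
    c=ctrl.camera(n); cv2.imwrite(f"pics/{n}0.png",c["color"][:,:,::-1]); print(n,c["camera_matrix"].tolist(),c["R"].round(4).tolist(),c["t"].round(4).tolist())
E
```

```text
pics
top [[463.74044818155284, 0.0, 325.3958312715544], [0.0, 463.74044818155284, 244.08864105171912], [0.0, 0.0, 1.0]] [[-0.0197, -0.9993, -0.0322], [-0.9915, 0.0236, -0.1277], [0.1283, 0.0294, -0.9913]] [-0.3502, 0.561, 0.9046]
side [[544.6293728711961, 0.0, 316.69316871737317], [0.0, 544.6293728711961, 251.8753548432722], [0.0, 0.0, 1.0]] [[0.9998, -0.0049, -0.0193], [-0.018, -0.6346, -0.7726], [-0.0085, 0.7728, -0.6346]] [-0.544, -0.1389, 1.2424]
```

View pics/top0.png

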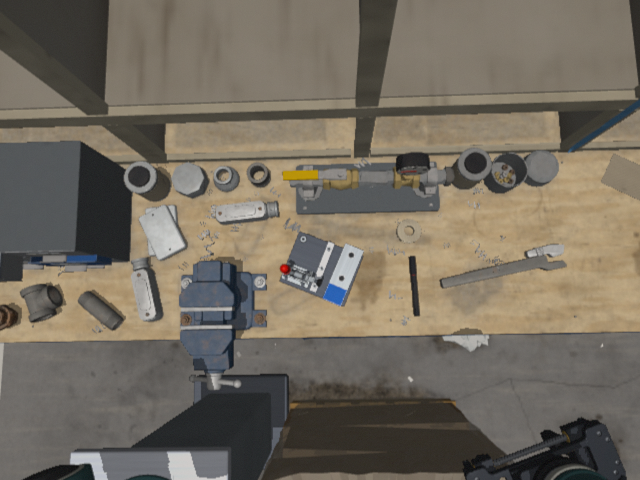

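View pics/side0.png

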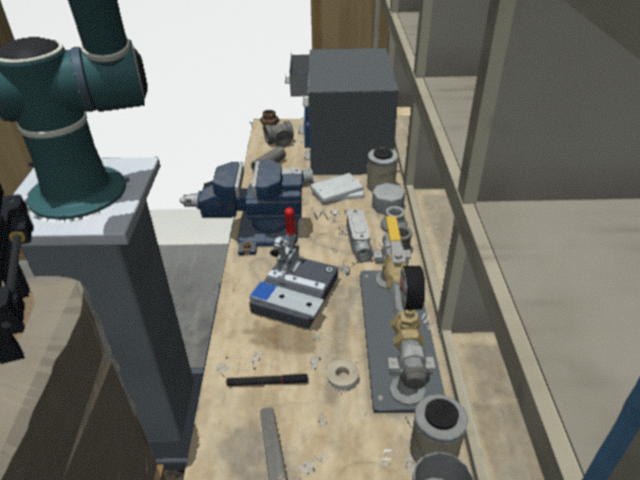

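The top view shows the block around (320,270), the bar with its blue end near (337,295), and the red handle at (285,268). The side view agrees, with the blue end at (264,291) and the handle at (290,220). The vise stands to the left of the handle. I'll enlarge both.

Run:
```python
import cv2
a=cv2.imread("pics/top0.png")[222:317,265:375]; cv2.imwrite("pics/t1.png",cv2.resize(a,None,fx=6,fy=6,interpolation=cv2.INTER_CUBIC))
a=cv2.imread("pics/side0.png")[200:330,240:345]; cv2.imwrite("pics/s1.png",cv2.resize(a,None,fx=4.5,fy=4.5,interpolation=cv2.INTER_CUBIC))
```

```text
(no output)
```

View pics/t1.png

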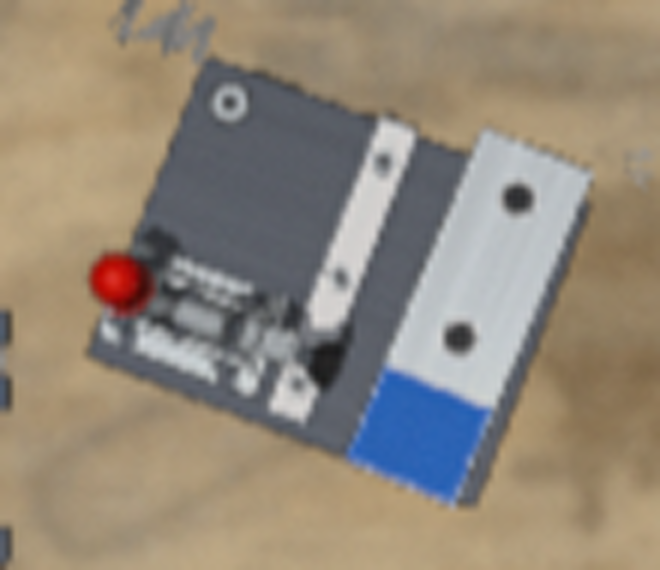

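View pics/s1.png

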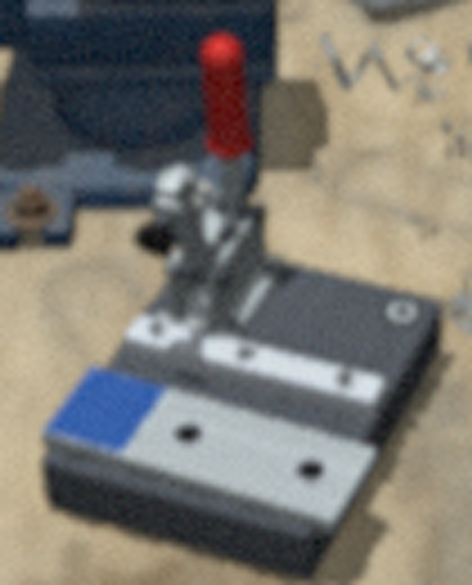

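The crops give the block, fence and bar corners. In the top crop the bar corners are (348,457), (458,503), (592,180) and (487,128), and the scribed line runs (387,368)–(493,408). Next I'll fit both poses.

```bash
cat > h.py <<'E'
import numpy as np
from scipy.optimize import least_squares
K={'t':np.array([[463.7404,0,325.3958],[0,463.7404,244.0886],[0,0,1]]),'s':np.array([[544.6294,0,316.6932],[0,544.6294,251.8754],[0,0,1]])}
R={'t':np.array([[-0.0197,-0.9993,-0.0322],[-0.9915,0.0236,-0.1277],[0.1283,0.0294,-0.9913]]),'s':np.array([[0.9998,-0.0049,-0.0193],[-0.018,-0.6346,-0.7726],[-0.0085,0.7728,-0.6346]])}
T={'t':np.array([-0.3502,0.561,0.9046]),'s':np.array([-0.544,-0.1389,1.2424])}
def proj(c,X):
    p=(np.asarray(X)@R[c].T+T[c])@K[c].T; return p[...,:2]/p[...,2:]
def w(p,X):
    X=np.atleast_2d(X).astype(float); c,s=np.cos(p[2]),np.sin(p[2])
    return np.c_[p[0]+c*X[:,0]-s*X[:,1],p[1]+s*X[:,0]+c*X[:,1],X[:,2]]
def fit(obs,g):  # obs: list (cam,u,v,X(mm))
    def f(p): return np.concatenate([proj(c,w(p,np.array(X)/1e3))[0]-[u,v] for c,u,v,X in obs])
    r=least_squares(f,g,loss='soft_l1'); return r.x,r.fun.reshape(-1,2).round(1)
E
python3 - <<'E'
from h import *
def t(u,v): return 265+(u+.5)/6-.5,222+(v+.5)/6-.5
def s(u,v): return 240+(u+.5)/4.5-.5,200+(v+.5)/4.5-.5
blk=[('t',*t(208,60),(55,78,30)),('t',*t(415,130),(55,0,42)),('t',*t(305,423),(-55,0,42)),('t',*t(380,118),(55,14,42)),('t',*t(270,410),(-55,14,42)),('t',*t(475,503),(-55,-62,30)),
('s',*s(440,300),(55,78,30)),('s',*s(385,378),(55,0,42)),('s',*s(47,460),(-55,-62,30))]
h=20
bar=lambda z:[('t',*t(348,457),(-60,h,z)),('t',*t(458,503),(-60,-h,z)),('t',*t(592,180),(60,-h,z)),('t',*t(487,128),(60,h,z)),('t',*t(387,368),(-25,h,z)),('t',*t(493,408),(-25,-h,z)),
('s',*s(45,437),(-60,-h,z)),('s',*s(95,370),(-60,h,z)),('s',*s(165,390),(-25,h,z)),('s',*s(125,450),(-25,-h,z)),('s',*s(375,450),(60,h,z)),('s',*s(330,523),(60,-h,z))]
for o in (blk,bar(38)):
  for sel in('ts','t','s'):
    oo=[q for q in o if q[0] in sel]; p,r=fit(oo,[.5,-.2,-.4]); print(sel,p.round(4)); 
    if sel=='ts': print(r.tolist())
  if o is blk: B=fit(o,[.5,-.2,-.4])[0]
P=fit(bar(38),[.5,-.2,-.4])[0]
d=P[:2]-B[:2];c,s_=np.cos(B[2]),np.sin(B[2]);print('bar in block',c*d[0]+s_*d[1],-s_*d[0]+c*d[1],P[2]-B[2])
E
```

```text
ts [ 0.5038 -0.3609 -0.3676]
[[-1.0, -1.5], [0.6, -1.1], [0.0, 2.4], [-0.1, -1.4], [-0.8, 2.1], [1.4, -0.1], [1.5, -1.7], [-1.3, 4.0], [-0.6, -0.1]]
t [ 0.5034 -0.3608 -0.3793]
s [ 0.504  -0.3584 -0.3278]
ts [ 0.4912 -0.3974 -0.4282]
[[-0.3, 0.5], [0.0, 0.9], [1.4, -1.1], [0.4, -0.2], [0.2, -1.1], [1.2, 0.3], [-1.3, -1.9], [-0.9, -1.8], [1.6, -0.9], [-0.7, 1.0], [0.5, -0.5], [0.5, -0.6]]
t [ 0.4912 -0.3964 -0.4214]
s [ 0.4914 -0.3993 -0.4216]
bar in block 0.001354659686381524 -0.03863930463768513 -0.06053378185803965
```

Run:
```python
from h import *
def t(u,v): return 265+(u+.5)/6-.5,222+(v+.5)/6-.5
def s(u,v): return 240+(u+.5)/4.5-.5,200+(v+.5)/4.5-.5
for F in(48,50,52):
  blk=[('t',*t(208,60),(55,78,30)),('t',*t(415,130),(F,0,42)),('t',*t(305,423),(-F,0,42)),('t',*t(380,118),(F,14,42)),('t',*t(270,410),(-F,14,42)),('t',*t(475,503),(-55,-62,30)),('t',*t(92,350),(-55,78,30)),
('s',*s(440,300),(55,78,30)),('s',*s(385,378),(F,0,42)),('s',*s(47,460),(-55,-62,30))]
  p,r=fit(blk,[.5,-.36,-.37]); print(F,p.round(4),(r**2).sum(),r.tolist())
B=p
for n,X in dict(hinge=(-30,66,60),hend=(-30,62.6,125)).items():
  X=w(B,np.array(X)/1e3)[0]; print(n,X.round(3),proj('t',X).round(),proj('s',X).round())
def tri(a,b):
  return least_squares(lambda X:np.r_[proj('t',X)-a,proj('s',X)-b],[.4,-.15,.1])
for a,b in [((235,263),(302,172)),((235,370),(199,207)),((285,268),(290,211))]:
  r=tri(a,b);print(r.x.round(3),r.cost)
for z in(.05,.1,.15):
  for a in((235,263),(235,290),(266,325),(235,368)):
    r=least_squares(lambda X:proj('t',[X[0],X[1],z])-a,[.4,-.15]);print(z,a,r.x.round(3),proj('s',[*r.x,z]).round())
```

```text
48 [ 0.5044 -0.3612 -0.3788] 62.540000000000006 [[-0.4, -2.1], [-0.2, 2.0], [1.1, -1.4], [-0.9, 1.6], [0.3, -1.7], [1.1, -0.2], [-0.7, 0.5], [2.2, -1.3], [-4.9, 3.4], [-0.4, -0.4]]
50 [ 0.5045 -0.3612 -0.3765] 44.34 [[-0.5, -2.0], [0.1, 1.0], [0.8, -0.5], [-0.6, 0.6], [-0.0, -0.8], [1.2, -0.3], [-0.7, 0.6], [2.2, -1.4], [-3.8, 3.6], [-0.4, -0.3]]
52 [ 0.5046 -0.3612 -0.3764] 36.96000000000001 [[-0.5, -2.1], [0.5, 0.0], [0.4, 0.5], [-0.3, -0.4], [-0.4, 0.1], [1.2, -0.3], [-0.7, 0.5], [2.2, -1.4], [-2.6, 3.9], [-0.3, -0.3]]
hinge [ 0.501 -0.289  0.06 ] [288. 270.] [293. 246.]
hend [ 0.5   -0.292  0.125] [285. 268.] [290. 217.]
[ 0.513 -0.208  0.162] 14.030392879028625
[ 0.317 -0.191  0.081] 1.3456145766439827
[ 0.499 -0.293  0.139] 0.29506388512116194
0.05 (235, 263) [ 0.517 -0.184] [303. 216.]
0.05 (235, 290) [ 0.464 -0.184] [276. 216.]
0.05 (266, 325) [ 0.395 -0.245] [237. 236.]
0.05 (235, 368) [ 0.315 -0.185] [200. 218.]
0.1 (235, 263) [ 0.513 -0.195] [299. 198.]
0.1 (235, 290) [ 0.463 -0.195] [273. 198.]
0.1 (266, 325) [ 0.398 -0.253] [235. 217.]
0.1 (235, 368) [ 0.322 -0.196] [198. 200.]
0.15 (235, 263) [ 0.508 -0.206] [296. 178.]
0.15 (235, 290) [ 0.461 -0.207] [270. 179.]
0.15 (266, 325) [ 0.4   -0.261] [232. 196.]
0.15 (235, 368) [ 0.328 -0.207] [196. 180.]
```

Run:
```python
import cv2,numpy as np
a=cv2.resize(cv2.imread("pics/top0.png")[250:400,170:300],None,fx=3.6,fy=3.6); b=cv2.resize(cv2.imread("pics/side0.png")[140:275,175:325],None,fx=2.6,fy=4,dst=None)
cv2.imwrite("pics/v.png",np.hstack([np.pad(x,((0,540-x.shape[0]),(0,0),(0,0))) for x in(a[:,:400],b)]))
```

```text
(no output)
```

View pics/v.png

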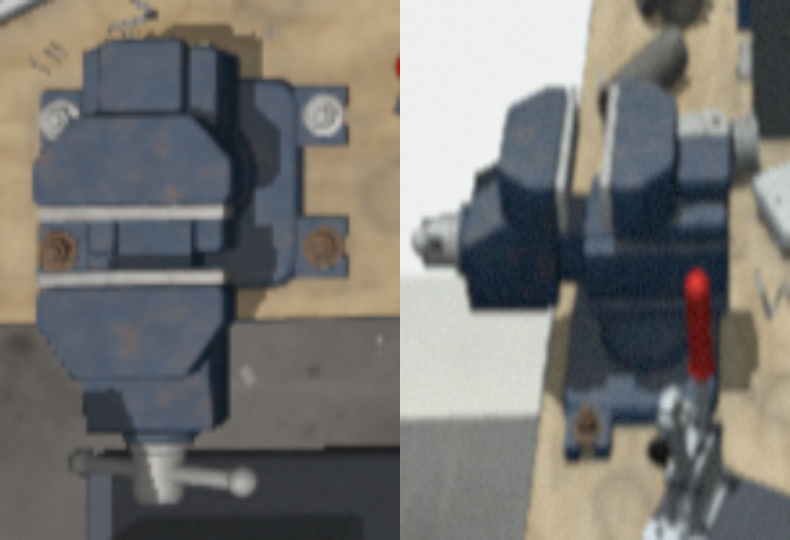

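The vise's -y face is at about world y -0.20 with its top at about z 0.13. I'll tilt the hand for the clamp stroke to clear it. Before pushing, I'll check the valve's position and the IK.

```bash
cat >> h.py <<'E'
B=np.array([.5045,-.361,-.3765])
from scipy.spatial.transform import Rotation as Ro
def bw(x,y,z): return w(B,[[x/1e3,y/1e3,z/1e3]])[0]     # block mm -> world
def rpy(yaw,tilt=0):  # yaw rel. to block; tilt about block x: tool z leans to +y
    r=Ro.from_euler('z',B[2])*Ro.from_euler('x',tilt)*Ro.from_euler('z',yaw)*Ro.from_euler('x',np.pi)
    return r.as_euler('xyz')
E
python3 - <<'E'
from h import *
from workcell import ctrl
for a in((300,181),(335,190),(375,188)):
  for z in(.05,.1):
    r=least_squares(lambda X:proj('t',[X[0],X[1],z])-a,[.4,-.15]);print(z,a,r.x.round(3),proj('s',[*r.x,z]).round())
h=np.pi/2
for n,p,o in[('A+',bw(0,-85,33),rpy(h)),('A-',bw(0,-85,33),rpy(-h)),('B0',bw(76,-30,33),rpy(0)),('Bpi',bw(76,-30,33),rpy(2*h)),('C+',bw(-30,40,118),rpy(h,.5)),('C-',bw(-30,40,118),rpy(-h,.5)),('Cend-',bw(-30,120,74),rpy(-h,.5)),('Cend+',bw(-30,120,74),rpy(h,.5))]:
  q=ctrl.inverse_kinematics(p,o); print(n,p.round(3),None if q is None else np.round(q,2), Ro.from_euler('xyz',o).as_matrix()[:,2].round(2))
print(ctrl.current_wrist_force(),ctrl.current_time())
E
```

```text
0.05 (300, 181) [ 0.68  -0.314] [394. 257.]
0.1 (300, 181) [ 0.666 -0.318] [388. 237.]
0.05 (335, 190) [ 0.659 -0.384] [386. 285.]
0.1 (335, 190) [ 0.647 -0.385] [381. 262.]
0.05 (375, 188) [ 0.661 -0.464] [393. 320.]
0.1 (375, 188) [ 0.649 -0.46 ] [387. 295.]
A+ [ 0.473 -0.44   0.033] [-0.79  0.4   1.83  0.    0.91 -0.41] [ 0. -0. -1.]
A- [ 0.473 -0.44   0.033] None [-0.  0. -1.]
B0 [ 0.564 -0.417  0.033] [-0.67  0.49  1.7  -0.    0.95  1.28] [-0. -0. -1.]
Bpi [ 0.564 -0.417  0.033] [-0.67  0.49  1.7   0.    0.95 -1.87] [ 0.  0. -1.]
C+ [ 0.491 -0.313  0.118] [-0.86  0.33  1.84  0.46  1.26 -0.69] [ 0.18  0.45 -0.88]
C- [ 0.491 -0.313  0.118] [-0.86  0.33  1.84  0.46  1.26  2.45] [ 0.18  0.45 -0.88]
Cend- [ 0.521 -0.238  0.074] [-0.74  0.34  1.93  0.52  1.13  2.49] [ 0.18  0.45 -0.88]
Cend+ [ 0.521 -0.238  0.074] [-0.74  0.34  1.93  0.52  1.13 -0.65] [ 0.18  0.45 -0.88]
[-0.02819968 -0.70341476  0.33618489] 0.1
```

```bash
cat >> h.py <<'E'
from workcell import ctrl
def blkF():
    f=np.array(ctrl.current_wrist_force()); return Ro.from_euler('z',-B[2]).apply(f)
def push(a,b,step,lim,axis,vel=.03):
    """guarded line from a to b (block mm) in steps; stops when |force change| along block axis > lim"""
    a,b=np.array(a,float),np.array(b,float); f0=blkF(); n=int(np.ceil(np.linalg.norm(b-a)/step)); log=[]
    for i in range(1,n+1):
        p=a+(b-a)*i/n; ctrl.servo_line(bw(*p),vel=vel); f=blkF()-f0; log.append((p[axis].round(1),f[axis].round(1)))
        if abs(f[axis])>lim: break
    print(*log); print('end',p,'t',ctrl.current_time()); return p
def pos():
    p=np.array(ctrl.current_position()); return Ro.from_euler('z',-B[2]).apply(p-[B[0],B[1],0])*1e3
E
python3 - <<'E'
from h import *
h=np.pi/2
ctrl.command_gripper(0.0)
ctrl.move_pose(bw(0,-88,100),rpy(h))
ctrl.servo_line(bw(0,-88,33.5),vel=.12)
print(ctrl.current_time(),pos())
p=push((0,-88,33.5),(0,-47,33.5),3,9,1)
print(pos())
ctrl.servo_line(bw(p[0],p[1]-12,33.5),vel=.1); ctrl.servo_line(bw(p[0],p[1]-12,130),vel=.25)
ctrl.move_pose(bw(82,-30,130),rpy(0)); print(ctrl.current_time())
import cv2
c=ctrl.camera("top")["color"]; cv2.imwrite("pics/a.png",cv2.resize(c[222:322,265:385,::-1],None,fx=6,fy=6,interpolation=cv2.INTER_CUBIC))
c=ctrl.camera("side")["color"]; cv2.imwrite("pics/as.png",cv2.resize(c[200:330,240:345,::-1],None,fx=4.5,fy=4.5,interpolation=cv2.INTER_CUBIC))
E
```

```text
3.425 [  0.33883616 -88.4738289   33.85088371]
(np.float64(-85.1), np.float64(0.2)) (np.float64(-82.1), np.float64(0.8)) (np.float64(-79.2), np.float64(-0.3)) (np.float64(-76.3), np.float64(-0.5)) (np.float64(-73.4), np.float64(-0.4)) (np.float64(-70.4), np.float64(0.4)) (np.float64(-67.5), np.float64(-0.6)) (np.float64(-64.6), np.float64(-1.1)) (np.float64(-61.6), np.float64(-1.4)) (np.float64(-58.7), np.float64(-1.0)) (np.float64(-55.8), np.float64(-0.1)) (np.float64(-52.9), np.float64(0.4)) (np.float64(-49.9), np.float64(-2.9)) (np.float64(-47.0), np.float64(-10.6))
end [  0.  -47.   33.5] t 6.925
[-3.68676783e-02 -4.98797137e+01  3.38019642e+01]
9.1917
```

Run:
```python
from h import *
h=np.pi/2
ctrl.servo_line(bw(82,-30,33.5),vel=.15)
ctrl.servo_line(bw(80,-26,33.5),vel=.1)
p=push((80,-26,33.5),(39.5,-26,33.5),4,15,0); print(pos())
ctrl.servo_line(bw(p[0]+12,-26,33.5),vel=.1); ctrl.servo_line(bw(p[0]+12,-26,120),vel=.25)
ctrl.move_pose(bw(-20,-75,120),rpy(h)); 
ctrl.servo_line(bw(-20,-75,33.5),vel=.15)
p=push((-20,-65,33.5),(-20,-46.5,33.5),5,9,1); print(pos())
ctrl.servo_line(bw(-20,p[1]-12,33.5),vel=.1); ctrl.servo_line(bw(0,-80,160),vel=.25)
ctrl.move_pose(bw(20,-170,190),rpy(h)); print(ctrl.current_time())
import cv2
c=ctrl.camera("top")["color"]; cv2.imwrite("pics/b.png",cv2.resize(c[222:322,265:385,::-1],None,fx=6,fy=6,interpolation=cv2.INTER_CUBIC))
c=ctrl.camera("side")["color"]; cv2.imwrite("pics/bs.png",cv2.resize(c[200:330,240:345,::-1],None,fx=4.5,fy=4.5,interpolation=cv2.INTER_CUBIC))
```

```text
(np.float64(76.3), np.float64(-0.7)) (np.float64(72.6), np.float64(0.2)) (np.float64(69.0), np.float64(0.6)) (np.float64(65.3), np.float64(0.3)) (np.float64(61.6), np.float64(-0.0)) (np.float64(57.9), np.float64(-0.2)) (np.float64(54.2), np.float64(-0.1)) (np.float64(50.5), np.float64(-0.4)) (np.float64(46.9), np.float64(-1.0)) (np.float64(43.2), np.float64(0.6)) (np.float64(39.5), np.float64(0.6))
end [ 39.5 -26.   33.5] t 13.3583
[ 39.00898433 -25.94639912  33.3793349 ]
(np.float64(-60.4), np.float64(0.2)) (np.float64(-55.8), np.float64(0.1)) (np.float64(-51.1), np.float64(0.1)) (np.float64(-46.5), np.float64(-10.1))
end [-20.  -46.5  33.5] t 17.8667
[-20.02337333 -49.62191022  33.84522409]
19.275
```

View pics/b.png

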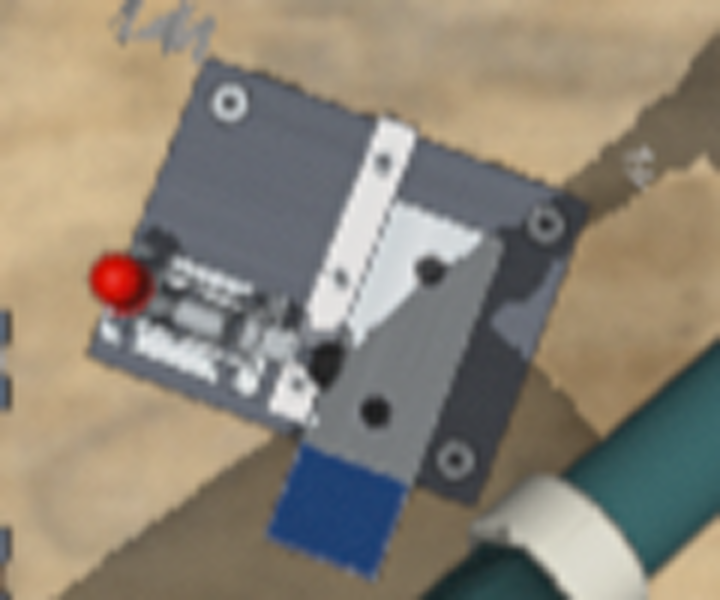

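View pics/bs.png

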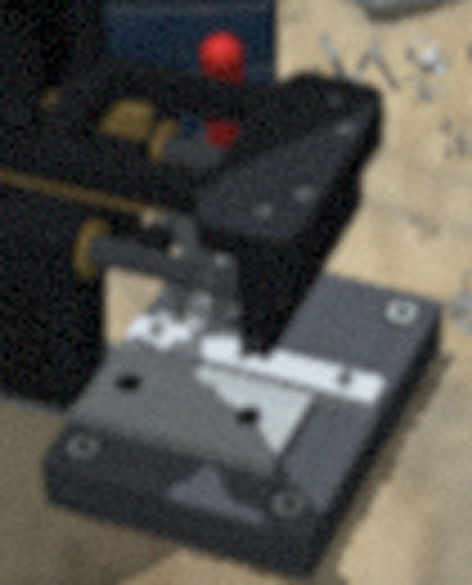

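The scribed line (302,447)–(410,487) appears slightly past the front edge line (92,350)–(475,503). I'll quantify how far.

Run:
```python
from h import *
def t(u,v): return 265+(u+.5)/6-.5,222+(v+.5)/6-.5
F=52;h=20;z=38
blk=[('t',*t(208,60),(55,78,30)),('t',*t(590,205),(55,-62,30)),('t',*t(475,505),(-55,-62,30)),('t',*t(90,352),(-55,78,30))]
p,r=fit(blk,B);print(p.round(4),r.tolist())
bar=[('t',*t(268,535),(-60,h,z)),('t',*t(376,579),(-60,-h,z)),('t',*t(503,238),(60,-h,z)),('t',*t(398,200),(60,h,z)),('t',*t(303,447),(-25,h,z)),('t',*t(410,487),(-25,-h,z))]
P,r=fit(bar,[.48,-.37,-.37]);print(P.round(4),r.tolist())
for b in(p,B):
  q=w(P,[[-.025,0,.038]])[0]; d=q[:2]-b[:2];c,s=np.cos(b[2]),np.sin(b[2]);print('line in block_edge',(c*d[0]+s*d[1]+.055)*1e3,(-s*d[0]+c*d[1])*1e3,P[2]-b[2])
# direct: back-project line & edge pixels
def bp(u,z): return least_squares(lambda X:proj('t',[X[0],X[1],z])-np.array(u),[.48,-.37]).x
e1,e2=bp(t(90,352),.03),bp(t(475,505),.03); n=np.array([-(e2-e1)[1],(e2-e1)[0]]);n/=np.linalg.norm(n)
for u in((303,447),(410,487)): print('direct',n@(bp(t(*u),.038)-e1)*1e3)
```

```text
[ 0.5021 -0.3604 -0.3953] [[-0.1, -1.3], [0.8, -0.5], [0.1, 1.0], [-0.9, 0.6]]
[ 0.4677 -0.3677 -0.3858] [[-0.8, 0.7], [0.2, 0.8], [0.6, 0.5], [-0.7, -0.3], [-0.2, -1.4], [0.9, -0.7]]
line in block_edge 1.1061264836245561 -20.21398961990992 0.009500079568494024
line in block_edge -1.7279160538855656 -19.547410063736134 -0.009264914971965299
direct -3.134387525314703
direct -2.361229538215199
```

Run:
```python
from h import *
import cv2
c=ctrl.camera("top")["color"].astype(np.float32); cv2.imwrite("pics/b_full.png",c[:,:,::-1]); i0=cv2.imread("pics/top0.png")[:,:,::-1].astype(np.float32)
def prof(img,ys,z,xs):
    out=[]
    for y in ys:
        uv=np.array([proj('t',bw(x,y,z)) for x in xs],np.float32)
        out.append(cv2.remap(img,uv[:,0].copy(),uv[:,1].copy(),cv2.INTER_LINEAR)[:,0])
    return np.array(out)
xs=np.arange(-75,-35,.25)
def edge(v,lo,hi):
    a=np.median(v[lo]);b=np.median(v[hi]);m=(a+b)/2; k=np.where(np.diff(np.sign(v-m)))[0]; return xs[k].tolist(),a,b
for nm,img in(('start',i0),('now',c)):
  for y in (-52,-5,5,10,70,76) :
    v=prof(img,[y],30,xs)[0].sum(1); print(nm,'front edge y',y,edge(v,xs<-68,(xs>-49)&(xs<-45)))
for y in(-30,-25,-20,-15,-10):
    v=prof(c,[y],38,xs)[0]; v=v[:,2]/(v.sum(1)); print('line y',y,edge(v,xs<-65,xs>-45))
xs=np.arange(-110,-70,.25)
for y in(-30,-20,-10):
    v=prof(c,[y],38,xs)[0]; v=v[:,2]/(v.sum(1)); print('end y',y,edge(v,xs<-103,xs>-85))
```

```text
start front edge y -52 ([-57.25], np.float32(461.26562), np.float32(341.04688))
start front edge y -5 ([-58.5], np.float32(440.16162), np.float32(294.9922))
start front edge y 5 ([-50.5, -40.5, -40.25, -40.0], np.float32(440.1338), np.float32(621.78125))
start front edge y 10 ([-50.5, -42.5], np.float32(428.48926), np.float32(614.1719))
start front edge y 70 ([-58.5, -47.0, -46.75], np.float32(421.71777), np.float32(391.5039))
start front edge y 76 ([-69.75, -57.75, -47.25, -42.75], np.float32(414.85742), np.float32(437.82422))
now front edge y -52 ([-60.5, -48.5, -47.75, -45.5, -41.5], np.float32(310.18945), np.float32(304.44336))
now front edge y -5 ([-58.25], np.float32(210.2998), np.float32(358.47656))
now front edge y 5 ([-51.25, -38.5], np.float32(294.8672), np.float32(671.5469))
now front edge y 10 ([-51.75, -40.25, -39.0], np.float32(288.77734), np.float32(671.3594))
now front edge y 70 ([-58.25, -47.0, -46.75], np.float32(471.83887), np.float32(437.625))
now front edge y 76 ([-69.75, -58.0, -47.25, -42.75], np.float32(466.87793), np.float32(491.15527))
line y -30 ([-58.25], np.float32(0.53890073), np.float32(0.33995497))
line y -25 ([-59.0], np.float32(0.54048276), np.float32(0.3420694))
line y -20 ([-58.75], np.float32(0.5413862), np.float32(0.34108528))
line y -15 ([-59.0], np.float32(0.54454255), np.float32(0.34409857))
line y -10 ([-58.75], np.float32(0.5399529), np.float32(0.340031))
end y -30 ([-90.25], np.float32(0.27262217), np.float32(0.5419353))
end y -20 ([-90.25], np.float32(0.27213168), np.float32(0.54620796))
end y -10 ([-90.5], np.float32(0.27231765), np.float32(0.5415421))[ WARN:0@0.368] global loadsave.cpp:1063 imwrite_ Unsupported depth image for selected encoder is fallbacked to CV_8U.
```

Run:
```python
from h import *
import cv2
for f,P in(("top0",(.4912,-.397,-.425)),("b_full",(.4677,-.3677,-.3858))):
  img=cv2.imread(f"pics/{f}.png").astype(np.float32)
  for y in(-12,0,12):
    xs=np.arange(-80,80,.5); uv=np.array([proj('t',w(P,[[x/1e3,y/1e3,.038]])[0]) for x in xs],np.float32)
    v=cv2.remap(img,uv[:,0].copy(),uv[:,1].copy(),cv2.INTER_LINEAR)[:,0]; 
    if y==0:
      for a,b in((-68,-52),(-32,-18),(52,68)): print(f,[(float(x),*map(int,q)) for x,q in zip(xs,v) if a<=x<=b][::2])
```

```text
top0 [(-68.0, 118, 155, 179), (-67.0, 119, 156, 181), (-66.0, 120, 157, 182), (-65.0, 120, 157, 182), (-64.0, 118, 157, 181), (-63.0, 115, 152, 176), (-62.0, 113, 144, 165), (-61.0, 124, 140, 153), (-60.0, 147, 136, 135), (-59.0, 167, 129, 113), (-58.0, 176, 118, 87), (-57.0, 182, 108, 63), (-56.0, 181, 102, 52), (-55.0, 180, 98, 42), (-54.0, 179, 98, 42), (-53.0, 179, 99, 42), (-52.0, 179, 98, 44)]
top0 [(-32.0, 177, 97, 41), (-31.0, 177, 97, 40), (-30.0, 177, 96, 39), (-29.0, 178, 98, 45), (-28.0, 179, 104, 60), (-27.0, 183, 119, 87), (-26.0, 190, 151, 133), (-25.0, 197, 178, 171), (-24.0, 202, 192, 186), (-23.0, 206, 202, 199), (-22.0, 205, 201, 196), (-21.0, 204, 200, 194), (-20.0, 204, 200, 194), (-19.0, 204, 201, 194), (-18.0, 204, 201, 194)]
top0 [(52.0, 193, 190, 184), (53.0, 193, 189, 184), (54.0, 192, 189, 183), (55.0, 191, 189, 183), (56.0, 192, 188, 183), (57.0, 190, 187, 182), (58.0, 172, 171, 168), (59.0, 148, 151, 150), (60.0, 131, 144, 150), (61.0, 115, 139, 153), (62.0, 115, 144, 162), (63.0, 121, 153, 172), (64.0, 123, 156, 176), (65.0, 123, 155, 176), (66.0, 122, 1
[... 500 characters left out ...]
(-30.0, 111, 62, 29), (-29.0, 112, 63, 31), (-28.0, 114, 69, 41), (-27.0, 119, 84, 62), (-26.0, 123, 100, 84), (-25.0, 125, 112, 101), (-24.0, 126, 120, 114), (-23.0, 126, 122, 117), (-22.0, 125, 123, 119), (-21.0, 123, 121, 117), (-20.0, 123, 121, 117), (-19.0, 124, 122, 118), (-18.0, 124, 122, 119)]
b_full [(52.0, 218, 215, 211), (53.0, 218, 215, 210), (54.0, 217, 215, 210), (55.0, 218, 215, 211), (56.0, 218, 215, 211), (57.0, 217, 214, 209), (58.0, 210, 206, 201), (59.0, 187, 182, 177), (60.0, 158, 152, 148), (61.0, 135, 128, 124), (62.0, 122, 113, 109), (63.0, 116, 106, 102), (64.0, 115, 106, 101), (65.0, 115, 105, 101), (66.0, 114, 105, 100), (67.0, 114, 104, 100), (68.0, 113, 104, 99)]
```

The bar is square against the fence, and the line is within about 1–2 mm of the edge. Now I'll close the clamp.

Run:
```python
from h import *
h=np.pi/2; tau=.5
def P(phi,pen,s=60):
    d=np.array([np.sin(phi),np.cos(phi)]);n=np.array([-np.cos(phi),np.sin(phi)])
    q=np.array([66,60])+s*d+(8+9*abs(np.cos(phi+tau))-pen)*n; return (-30,*q)
def phi_est(s=60):
    p=pos(); return p[1:]
o=rpy(h,tau)
a=P(-.052,-12)
ctrl.move_pose(bw(a[0],a[1],210),o)
ctrl.servo_line(bw(*a),vel=.2)
f0=blkF(); print(ctrl.current_time(),np.round(a,1),pos().round(1))
for phi in np.r_[np.arange(-.052,1.45,.1),1.478]:
    ctrl.servo_line(bw(*P(phi,0)),vel=.07); f=blkF()-f0
    print(round(phi,2),f.round(1),(pos()-P(phi,0)).round(1),end=' | ')
    if np.linalg.norm(f)>60: break
else:
    for pen in(2,4,6,8,10,12):
        ctrl.servo_line(bw(*P(1.478,pen)),vel=.04); f=blkF()-f0
        print('\npen',pen,f.round(1),(pos()-P(1.478,0)).round(1),end='')
        if np.linalg.norm(f)>45: break
print(ctrl.current_time())
```

```text
20.8583 [-30.   34.8 118.5] [-29.5  34.5 118.8]
-0.05 [0.1 1.4 0.4] [0.6 0.3 1.3] | 0.05 [0.3 0.1 1.2] [0.1 0.3 0.4] | 0.15 [ 0.7 -0.2  0.1] [-0.   0.4  0.1] | 0.25 [-0.2  0.2 -0.5] [-0.1  0.5 -0. ] | 0.35 [-0.3  0.5 -0.1] [-0.1  0.6 -0. ] | 0.45 [ 0.1  1.1 -0. ] [-0.2  0.6 -0.1] | 0.55 [-0.2  0.  -0.3] [-0.2  0.5 -0.2] | 0.65 [-1.   0.1 -0.3] [-0.3  0.5 -0.3] | 0.75 [-0.   0.4 -0.2] [-0.3  0.5 -0.3] | 0.85 [-0.8  0.2 -0.7] [-0.4  0.5 -0.4] | 0.95 [-0.  -0.3 -0.6] [-0.4  0.4 -0.4] | 1.05 [-0.2  1.1 -0.5] [-0.4  0.4 -0.5] | 1.15 [-1.1  0.1  0.4] [-0.2  0.3 -0.3] | 1.25 [-0.7  0.7 -0. ] [-0.2  0.2 -0.3] | 1.35 [ 0.3 -0.4 -0.1] [-0.   0.1 -0.2] | 1.45 [-1.3  0.9 -0.4] [-0.4  0.3 -0.6] | 1.48 [-1.2  0.7 -1.1] [-0.1  0.1 -0.1] | 
pen 2 [-2.8 -0.8  6.1] [ 0.1  0.2 -1. ]
pen 4 [-5.3 -2.4 12.6] [ 0.2  0.3 -1.6]
pen 6 [-10.1  -4.3  22.4] [ 0.3  0.3 -2. ]
pen 8 [-13.1  -6.1  30.7] [ 0.4  0.4 -2.4]
pen 10 [-16.5  -8.   38.4] [ 0.4  0.5 -2.8]
pen 12 [-20.3 -10.4  47.9] [ 0.6  0.5 -3.1]26.6833
```

Run:
```python
from h import *
import cv2
h=np.pi/2
p=pos(); ctrl.servo_line(bw(-30,p[1]-5,170),vel=.15); ctrl.servo_line(bw(-30,20,220),vel=.25)
ctrl.move_pose(bw(20,-200,230),rpy(h)); print(ctrl.current_time(),ctrl.current_wrist_force())
a=ctrl.camera("top")["color"][222:322,255:365,::-1]; b=ctrl.camera("side")["color"][200:330,240:345,::-1]
cv2.imwrite("pics/c.png",np.hstack([cv2.resize(a,(396,468*36*10//468),interpolation=cv2.INTER_CUBIC),cv2.resize(b,(291,360),interpolation=cv2.INTER_CUBIC)]))
```

```text
29.0083 [-0.11180403  0.35122825 -0.20384902]
```

View pics/c.png

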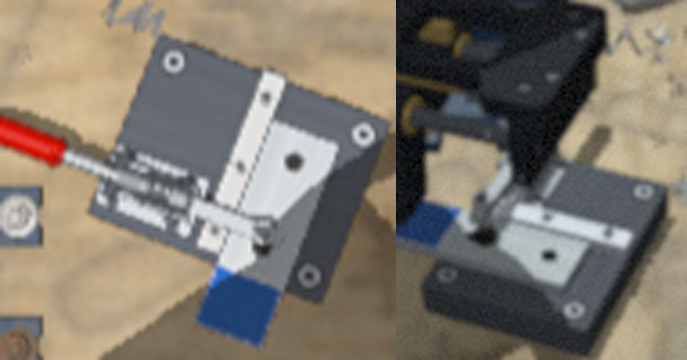

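The handle lies over to the left and down, and the foot is on the bar near (263,245). The blue end overhangs the front edge. One last check that the bar did not shift while clamping.

Run:
```python
from h import *
import cv2
c=ctrl.camera("top")["color"].astype(np.float32)
def cross(y,z,lo,hi,ch):
    xs=np.arange(lo,hi,.25); uv=np.array([proj('t',bw(x,y,z)) for x in xs],np.float32)
    v=cv2.remap(c,uv[:,0].copy(),uv[:,1].copy(),cv2.INTER_LINEAR)[:,0]; v=v[:,2]/v.sum(1) if ch else v.sum(1)
    m=(np.median(v[:20])+np.median(v[-20:]))/2; return xs[np.where(np.diff(np.sign(v-m)))[0]]
for y in(-30,-20,-10): print('line',cross(y,38,-73,-45,1),'end',cross(y,38,-108,-75,1))
for y in(-50,-46,3,30,60): print('edge',y,cross(y,30,-70,-47 if y!=3 else -53,0))
```

```text
line [-58.5] end [-90.25]
line [-58.75] end [-90.5]
line [-59.] end [-90.5]
edge -50 [-61.  -50.5 -48.5]
edge -46 [-60.   -49.25]
edge 3 [-59.]
edge 30 [-58.]
edge 60 [-58. -49.]
```

The bar has not moved: the line reads −58.75 and the edge about −58, so they agree to about 1 mm. I'm handing the job in.

```bash
python3 -c "
from workcell import ctrl
print(ctrl.sign_off())"
```

```text
the job is handed in; nothing more can be done
None
```

The job is handed in: the bar is against the fence, its scribed line is about 1 mm from the block's front edge by camera, and the clamp handle is fully down with its foot on the bar. I did not measure the foot's force on the bar, and the hand-in returned no verdict.

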